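# Extend the detector-testing pole to its next locking hole

### The job

Extend the smoke-detector testing pole, the one with the round cup on its end, for the next round of tests: draw its inner tube out of the outer tube until the sprung button pops up through the next hole and locks it there, then let go. Leave the pole with the two-pronged claw as it is.

Things in the scene. Friction and masses are not known exactly. Their poses are not given: they have to be found in the camera images.
- cup_pole (a joint): draw of the cup pole's grey inner tube (26 mm thick) out of its fixed aluminium outer tube (36 mm), m. 0: button in the inward of two holes in the outer tube's top; 0.100: in the next hole, 50 mm from the mouth (3 mm play); stop at 0.118. Starts at 0.02 to 0.06. Draws at 3 to 6 N, stays where left; locked firmly once the button pops. Ends in a dark grey round cup, 80 mm wide, 60 long.
- cup_button (a joint): sprung brass button on the cup pole's inner tube, 9 mm wide, m: 0 is popped out (stands 3 mm proud of the outer tube, seen from above in the 15 mm hole), 0.006 is pressed in, hidden under the outer tube's wall. It pops out by itself when the draw brings it under a hole.
- cup_pole_grip (a point): middle of the black rubber sleeve (30 mm thick, 50 long) on the cup pole's inner tube, on the tube's level axis, 80 mm above the table; moves with the tube. x points the way the tube draws out, towards the cup; z up. Outer tube's mouth lies 70 mm + draw behind it, the cup starts 70 mm ahead. Grasp across from above: clear 60 mm to each side, down to 45 mm above the table.
- claw_pole_grip (a point): the same point, with the same axes, of the other pole, to be left alone: it is alike and parallel, its axis 115 mm to one side (which side varies), but its inner tube ends in a dark grey claw of two prongs, 82 mm across, instead of the cup.

How it is judged:
At the end, for the whole second after the job is handed in: The cup pole's inner tube is drawn out to the next hole (joint 0.100, within 6 mm), its button has popped out through that hole (within 2 mm of fully out), it is at rest, and the claw pole's inner tube is within 10 mm of where it started (value of joint cup_pole between 0.094 and 0.106 m and value of joint cup_button below 0.002 m and velocity of joint cup_pole between -0.01 and 0.01 m/s and distance of claw_pole_grip from where it was at the start of the episode below 0.01 m); the robot touches nothing.
It fails at once if the claw pole's inner tube is slid by more than 10 mm (distance of claw_pole_grip from where it was at the start of the episode above 0.01 m).
It also fails if it takes over 26 s, if anything falls off the work surface, if the arm or the gripper's body presses on something with over 40 N, if the wrist force passes 120 N, or if a joint passes its speed limit or range.

### The arm

A 6-joint arm with a two-finger parallel gripper is mounted at the origin on the work surface. World frame = base frame: x ahead of the robot, y to its left, z up, the work surface at z = 0. Lengths are in m, angles in rad, forces in N, time in s.
With the tool pointing down it reaches from about 0.25 to 0.725 m from the base axis. Payload 4 kg.
Tool frame: the origin (TCP) lies between the finger pads; the fingertips stand 17 mm ahead of it and the grasp point (between the pads) lies 2 mm behind it; z points along the fingers, x is the direction in which the jaws open and shut, and the axes are right-handed (so a half turn about z gives the same grasp; the last joint's range is limited). The gripper opens to 85 mm and grips with 20 to 120 N. Pads are 22 mm wide; open, the fingers measure 114 mm over their backs; the gripper's body (76 mm by 85 mm) begins 54 mm behind the grasp point. The pads swing forward as they close: fully open they stand 13 mm farther back than shut.
Start: joints at [-1.175, 0.241, 0.005, 1.335, 0, 1.571], TCP at [0.193, -0.461, 0.248] pointing down, gripper open.
Joint ranges: [-2.72, 2.72], [-1.05, 1.87], [-1.09, 1.28], [-1.99, 2.15], [-1.42, 1.44], [-3.14, 3.14]. Speed limits (rad/s): [2.79, 2.79, 3.14, 3.14, 3.14, 3.14].

### API

Orientations are given as a unit quaternion [x, y, z, w].
In Python, from workcell import telemetry, cams, workorder gives the robot as it stands. The module is installed in compiled form; this text tells all that it offers.
- The arm moves only by the tool apply_moves, never from a script. Its argument "moves" is a list that holds one entry, the list of rows, each a list of 4 numbers: the shift along the tool's x, y, z in mm, then the turn about the tool's z in degrees. A call has exactly 10 rows; each row shifts and turns the pose as measured when the row begins, along the tool's axes as they then stand; what a row does not reach is not made up. A row lasts 1/10 s, in which the tool goes at most 50 mm and 8.59 degrees, less where a joint would pass 70% of its speed; a pose out of reach is approached as far as the arm can. A call with a gripper value outside its range is refused whole. "hand" is the gripper's target within -1 to 1 (fully open at 1, half-way at 0, shut at -1), set as the call begins (left out, the last holds). The fingers move at their own pace and stop on an object; the grip force is fixed at half the most. Time passes only in rows, so rows that do not move let the fingers close, or fill a call up. It gives the time, the measured TCP pose, the force and the opening at its end, in the units of the state.
- telemetry.get_obs(): the state, without advancing time (a new reading comes with each control period).
- cams.camera(name): name is "scene" or "top" or "wrist"; returns a dict with "color" (384x512x3 uint8, red, green, blue), "fovy" (degrees; the focal length in pixels is half the picture's height over the tangent of half this angle, whatever the lens; pixels are square), "cx", "cy" (the principal point, pixels), "camera_from_world" (4x4, takes a point from world to camera coordinates). Camera axes: x right, y down, z forward; pixel columns grow to the right and rows downward; lengths in m; the calibration is good to about 2 mm. A picture is of the moment at which its call begins. There is no depth.
- workorder.job_done(): hands the job in, once; it reports no verdict.
The state is a dict: "clock": time; "joint_pos": joint angles; "joint_vel": joint speeds; "tau": joint torques, N m; "eef_pos": TCP position; "tool_rot": TCP orientation; "ft_force": force on the tool from outside, world axes, zero at the start; "ft_torque": the same for the moment, N m; "grip_width": finger opening in m.
Only numpy, scipy, OpenCV 4.12 (cv2) and the standard library are available. Lean on these libraries where they do the work, as an engineer would, in place of code of your own. Each camera call takes 0.05 s, during which the arm holds its last target. There are 200 camera calls.

## Working session

There is one attempt and no reset: what is moved stays moved. The work goes in short steps, Python scripts to look and compute and a tool call to move; the robot and the scene stay as the last step left them, time stands still between calls to the robot, and variables do not carry over. Pictures are saved under pics/ and viewed, about 8 in all and at most 12, crops included, and the job is handed in when it is done.

Besides the shell and the picture viewer there is one more tool, called after "Call:" as name([rows], argument=value, ...), one row to a line, values as JSON. apply_moves: Moves the arm, as the interface text tells. Its arguments: {"type":"object","properties":{"moves":{"type":"array"},"hand":{"type":"number"}},"required":["moves"]}

```bash
mkdir -p pics
cat > h.py <<'E'
import numpy as np, cv2
from workcell import telemetry, cams, workorder
def shot(n,f=None):
    c=cams.camera(n)
    if f: cv2.imwrite('pics/'+f,c['color'][:,:,::-1])
    return c
def ray(c,u,v,z):
    f=c['color'].shape[0]/2/np.tan(np.radians(c['fovy'])/2)
    T=np.linalg.inv(c['camera_from_world']); d=T[:3,:3]@[(u-c['cx'])/f,(v-c['cy'])/f,1]; o=T[:3,3]
    return o+d*(z-o[2])/d[2]
def proj(c,p):
    f=c['color'].shape[0]/2/np.tan(np.radians(c['fovy'])/2)
    q=c['camera_from_world']@np.r_[p,1]; return q[:2]/q[2]*f+[c['cx'],c['cy']]
E
python3 - <<'E'
from h import *
a=shot('scene'); b=shot('top')
cv2.imwrite('pics/a.png',cv2.resize(np.vstack([a['color'],b['color']])[:,:,::-1],None,fx=.78,fy=.78))
cv2.imwrite('pics/top.png',cv2.resize(b['color'][:,:,::-1],(800,600)))
for c in(a,b): print(c['fovy'],c['cx'],c['cy'],np.linalg.inv(c['camera_from_world'])[:3].round(3).tolist())
print(telemetry.get_obs())
E
```

```text
42.2917751249101 253.30748128369035 198.96851914582916 [[-0.783, 0.492, -0.379, 0.898], [0.621, 0.614, -0.486, 0.229], [-0.006, -0.617, -0.787, 0.804]]
48.162440702567494 259.55343576411985 188.41219122565968 [[0.021, -0.985, 0.171, 0.47], [-1.0, -0.019, 0.015, -0.197], [-0.012, -0.171, -0.985, 0.786]]
{'clock': 0.1, 'joint_pos': array([-1.17498860e+00,  2.41367348e-01,  3.84782947e-03,  1.33521658e+00,
       -1.63439591e-05,  1.57080320e+00]), 'joint_vel': array([-0.0016083 , -0.00233811,  0.00150917,  0.00012534, -0.00027773,
       -0.00121728]), 'tau': array([-8.03881976e-04, -3.73138225e+01,  2.53010255e+01,  1.08494158e-02,
       -7.86896385e-05,  6.53159319e-06]), 'eef_pos': array([ 0.19256226, -0.46084145,  0.24748288]), 'tool_rot': array([ 8.32329851e-01, -5.54279783e-01, -8.11800166e-04, -5.30782107e-04]), 'ft_force': array([-0.57510165, -0.08394624,  0.4163967 ]), 'ft_torque': array([ 0.03365281, -0.01306911,  0.00767818]), 'grip_width': 0.08543532356867678}
```

View pics/top.png

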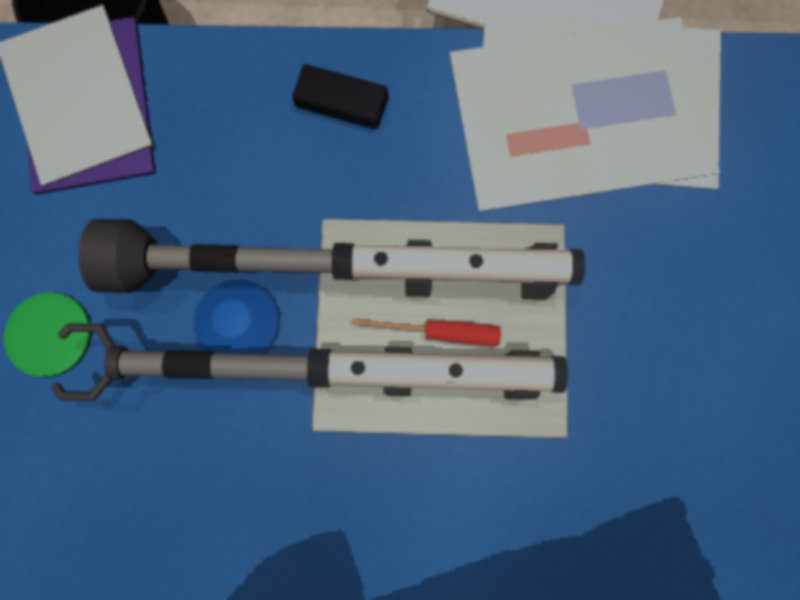

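The top view shows the cup pole as the upper one in the picture, with its cup at (115,255). Its sleeve spans columns 190–237 at row 258, and the outer tube's mouth is at about (333,260). The claw pole is at row about 365. The draw direction is image left, roughly world +y.

Run:
```python
from h import *
c=shot('top'); s=1.5625
P=lambda u,v,z=.08: ray(c,u/s,v/s,z)
g=c['color']; hsv=cv2.cvtColor(g,cv2.COLOR_RGB2HSV)
r=g[165,80:260].astype(int).sum(1)  # profile along cup tube axis
print(list(zip(range(80,260),r))[30:80]); 
for n,v in(('cup',165),('claw',233)):
    p=g[v,:,:].astype(int).sum(1); d=np.diff(p); i=np.argsort(-abs(d[60:240]))[:14]+60; print(n,[(int(k),int(d[k])) for k in sorted(i)])
for n,(a,b,m,v) in dict(cup=(190,237.5,333,258),claw=(163,211,309,364)).items():
    A,B,M=P(a,v),P(b,v),P(m,v+2); print(n,(A+B)/2,np.linalg.norm(A-B),'draw',np.linalg.norm((A+B)/2-M)-.07)
a,b=P(165,257),P(565,266);d=a-b;print('axis yaw',np.degrees(np.arctan2(d[1],d[0])))
a,b=P(140,363.),P(550,373);d=a-b;print('axis yaw claw',np.degrees(np.arctan2(d[1],d[0])))
from scipy.spatial.transform import Rotation as R
print(R.from_quat(telemetry.get_obs()['tool_rot']).as_matrix().round(3))
```

```text
[(110, np.int64(342)), (111, np.int64(342)), (112, np.int64(343)), (113, np.int64(343)), (114, np.int64(343)), (115, np.int64(343)), (116, np.int64(346)), (117, np.int64(346)), (118, np.int64(347)), (119, np.int64(334)), (120, np.int64(280)), (121, np.int64(173)), (122, np.int64(101)), (123, np.int64(93)), (124, np.int64(92)), (125, np.int64(93)), (126, np.int64(92)), (127, np.int64(91)), (128, np.int64(94)), (129, np.int64(93)), (130, np.int64(96)), (131, np.int64(95)), (132, np.int64(94)), (133, np.int64(95)), (134, np.int64(98)), (135, np.int64(99)), (136, np.int64(94)), (137, np.int64(99)), (138, np.int64(95)), (139, np.int64(98)), (140, np.int64(98)), (141, np.int64(99)), (142, np.int64(101)), (143, np.int64(101)), (144, np.int64(99)), (145, np.int64(99)), (146, np.int64(100)), (147, np.int64(100)), (148, np.int64(98)), (149, np.int64(108)), (150, np.int64(201)), (151, np.int64(326)), (152, np.int64(360)), (153, np.int64(364)), (154, np.int64(363)), (155, np.int64(364)), (156, np.int64(363)), (157, np.int64(364)), (158, np.int64(363)), (159, np.int64(363))]
cup [(92, 81), (93, 123), (119, -54), (120, -107), (121, -72), (149, 93), (150, 125), (211, -106), (212, -86), (223, 54), (224, 158), (225, 132), (238, -152), (239, -155)]
claw [(75, 118), (102, -101), (103, -96), (133, 90), (134, 117), (195, -76), (196, -81), (209, 152), (210, 124), (224, -135), (225, -107), (231, 76), (232, 142), (233, 100)]
cup [0.62856032 0.02242958 0.08      ] 0.05152862462994756 draw 0.05915930784286949
claw [0.51389107 0.04266371 0.08      ] 0.05070908282355959 draw 0.05868719161235797
axis yaw 89.73820120561635
axis yaw claw 89.77735707185388
[[ 0.386 -0.923 -0.001]
 [-0.923 -0.386  0.002]
 [-0.002 -0.    -1.   ]]
```

View pics/a.png

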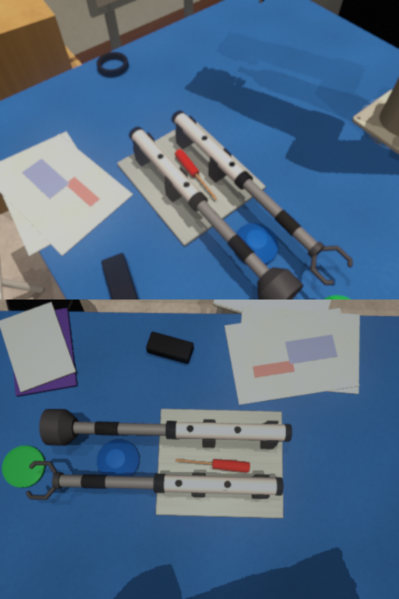

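Run:
```python
from h import *
D=np.array([.628-.193,.018+.461])*1000/17
th=-67.3
for k in range(10):
    t=np.radians(th); x=np.array([np.cos(t),np.sin(t)]); y=np.array([np.sin(t),-np.cos(t)])
    print([round(float(D@x)),round(float(D@y)),0,-6.7]); th+=6.7
```

```text
[-16, -34, 0, -6.7]
[-12, -36, 0, -6.7]
[-8, -37, 0, -6.7]
[-3, -38, 0, -6.7]
[1, -38, 0, -6.7]
[6, -38, 0, -6.7]
[10, -37, 0, -6.7]
[14, -35, 0, -6.7]
[18, -33, 0, -6.7]
[22, -31, 0, -6.7]
```

Call:
apply_moves([
  [[-16,-34,0,-6.7],[-12,-36,0,-6.7],[-8,-37,0,-6.7],[-3,-38,0,-6.7],[1,-38,0,-6.7],[6,-38,0,-6.7],[10,-37,0,-6.7],[14,-35,0,-6.7],[18,-33,0,-6.7],[22,-31,0,-6.7]],
], hand=1)

```text
clock: 1.15
eef_pos: [0.448, -0.1682, 0.2444]
tool_rot: [1.0, 0.015, -0.002, -0.002]
ft_force: [0.4, -0.6, -1.1]
grip_width: 0.0855
```

Call:
apply_moves([
  [[25,-27,0,1],[26,-27,0,1],[26,-27,0,0],[26,-27,0,0],[26,-27,10,0],[26,-27,15,0],[20,-20,15,0],[5,-6,0,0],[0,0,0,0],[0,0,0,0]],
])

```text
clock: 2.15
eef_pos: [0.6335, 0.0343, 0.1984]
tool_rot: [1.0, 0.002, -0.005, -0.002]
ft_force: [1.2, -0.2, -0.3]
grip_width: 0.0853
```

Run:
```python
from h import *
w=shot('wrist','w1.png'); t=shot('top')
cv2.imwrite('pics/w1b.png',cv2.resize(np.hstack([w['color'],t['color']])[:,:,::-1],(800,300)))
o=telemetry.get_obs();print(o['clock'],o['eef_pos'],o['tool_rot'],o['joint_pos'])
print(w['fovy'],np.linalg.inv(w['camera_from_world'])[:3].round(3).tolist())
for y in (-.108,-.007,.018,.043): print(y,proj(w,[.628,y,.095]))
```

```text
2.25 [0.63360871 0.03369026 0.1992926 ] [ 0.99998803  0.0013184  -0.00443451 -0.00159266] [0.05148473 0.54073104 0.32375781 1.36252131 0.00362603 1.61962844]
67.88035889583982 [[1.0, 0.008, -0.01, 0.635], [0.004, -0.955, -0.295, 0.11], [-0.011, 0.295, -0.955, 0.325]]
-0.108 [251.71238423 331.78945998]
-0.007 [251.60010931 240.04186249]
0.018 [251.56812912 213.90864005]
0.043 [251.53417689 186.16392847]
```

View pics/w1.png

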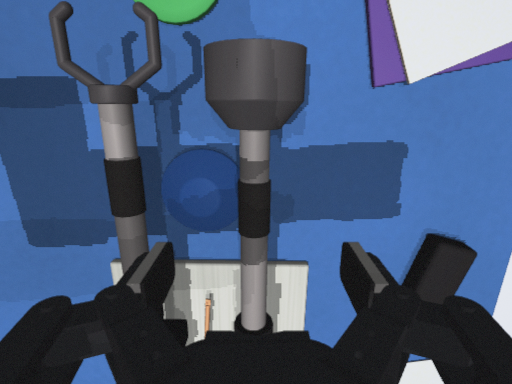

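The wrist view shows the sleeve at rows 180–236, columns 238–270, centre about (254,208). That puts it near x=0.630, y=0.023. Next I correct the tool position by (-4, +11) mm and descend.

Call:
apply_moves([
  [[-2,6,10,0],[-2,5,20,0],[0,0,20,0],[0,0,20,0],[0,0,20,0],[0,0,15,0],[0,0,10,0],[0,0,6,0],[0,0,0,0],[0,0,0,0]],
])

```text
clock: 3.25
eef_pos: [0.626, 0.0103, 0.0792]
tool_rot: [1.0, -0.006, 0.0, -0.0]
ft_force: [0.1, -0.0, -0.5]
grip_width: 0.0854
```

Run:
```python
from h import *
w=shot('wrist','w2.png'); t=shot('top','t2.png')
o=telemetry.get_obs();print(o['clock'],o['eef_pos'],o['tool_rot'],o['ft_force'])
for y in (-.002,.023,.048): print(y,proj(w,[.630,y,.095]))
print('tcp',proj(w,o['eef_pos']))
```

```text
3.35 [0.62627398 0.01051767 0.07949692] [ 9.99983869e-01 -5.62556235e-03  6.29208683e-04 -4.67397934e-04] [0.03206909 0.06836833 0.32263917]
-0.002 [265.20938007 302.32820907]
0.023 [265.0793566  254.20394598]
0.048 [264.93279032 199.95686144]
tcp [256.86644708 260.64283031]
```

View pics/w2.png

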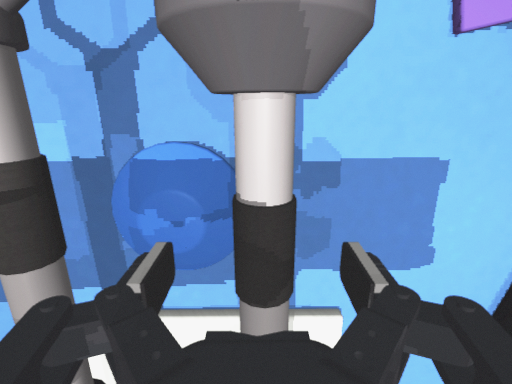

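Close up, the sleeve is at columns 233–297 and rows 196–303, centre x=0.630, y=0.0235. The tool needs +4 mm in x and +13 mm in y.

Call:
apply_moves([
  [[2,-5,2,0],[1,-5,2,0],[0,-2,0,0],[0,0,0,0],[0,0,0,0],[0,0,0,0],[0,0,0,0],[0,0,0,0],[0,0,0,0],[0,0,0,0]],
])

```text
clock: 4.35
eef_pos: [0.6312, 0.0243, 0.0772]
tool_rot: [1.0, -0.005, 0.003, -0.001]
ft_force: [-0.8, 0.1, 0.5]
grip_width: 0.0854
```

Call:
apply_moves([
  [[0,0,0,0],[0,0,0,0],[0,0,0,0],[0,0,0,0],[0,0,0,0],[0,0,0,0],[0,0,0,0],[0,0,0,0],[0,0,0,0],[0,0,0,0]],
], hand=-1)

```text
clock: 5.35
eef_pos: [0.6295, 0.0242, 0.0775]
tool_rot: [1.0, -0.005, 0.001, -0.001]
ft_force: [-1.4, -1.1, 2.0]
grip_width: 0.0285
```

Call:
apply_moves([
  [[0,-3,0,0],[0,-4,0,0],[0,-4,0,0],[0,-4,0,0],[0,-4,0,0],[0,-4,0,0],[0,-4,0,0],[0,-2,0,0],[0,0,0,0],[0,0,0,0]],
])

```text
clock: 6.35
eef_pos: [0.6296, 0.0513, 0.0775]
tool_rot: [1.0, -0.006, 0.001, 0.004]
ft_force: [0.2, -5.0, 1.6]
grip_width: 0.0285
```

Run:
```python
from h import *
w=shot('wrist'); t=shot('top')
o=telemetry.get_obs();print(o['clock'],o['eef_pos'],o['tool_rot'],o['ft_force'])
cv2.imwrite('pics/t3.png',cv2.resize(t['color'][120:200,30:400,::-1],None,fx=2.1,fy=2.1,interpolation=cv2.INTER_CUBIC))
```

```text
6.45 [0.62963604 0.05139185 0.07751977] [ 9.99974833e-01 -6.06677722e-03  7.07290702e-04  3.60944213e-03] [-0.76676075 -4.18654208  1.95054768]
```

View pics/t3.png

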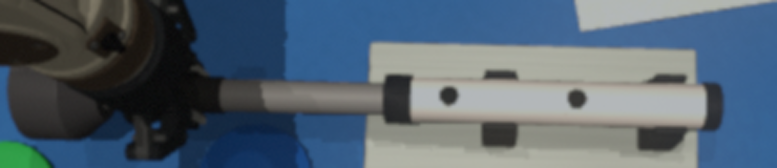

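The tube is sliding with the sleeve: 27 mm drawn at about 4–5 N. Both holes still look dark in the crop, at (449,96) and (577,98), so the button hasn't popped. I'll draw on slowly.

Call:
apply_moves([
  [[0,-2,0,0],[0,-2,0,0],[0,-2,0,0],[0,-2,0,0],[0,-2,0,0],[0,-2,0,0],[0,0,0,0],[0,0,0,0],[0,0,0,0],[0,0,0,0]],
])

```text
clock: 7.45
eef_pos: [0.6297, 0.0654, 0.0775]
tool_rot: [1.0, -0.006, 0.001, 0.002]
ft_force: [-0.0, -3.3, 1.5]
grip_width: 0.0282
```

```bash
cat > hole.py <<'E'
from h import *
import sys
t=shot('top')
o=telemetry.get_obs();print(o['clock'],o['eef_pos'],o['ft_force'])
cv2.imwrite('pics/'+sys.argv[1],cv2.resize(t['color'][140:190,200:320,::-1],None,fx=6,fy=6,interpolation=cv2.INTER_CUBIC))
g=t['color'];print(g[166:169,240:249].tolist())
E
python3 hole.py t4.png
```

```text
7.5 [0.62970021 0.06540672 0.07750314] [-1.2089061  -2.45740736  0.87543387]
[[[90, 82, 68], [125, 107, 60], [155, 138, 70], [163, 148, 74], [152, 134, 67], [118, 100, 57], [76, 68, 55], [94, 96, 96], [146, 150, 152]], [[98, 97, 93], [94, 84, 62], [116, 100, 58], [125, 109, 60], [116, 100, 57], [88, 77, 53], [74, 72, 68], [116, 119, 120], [162, 166, 168]], [[137, 140, 138], [94, 95, 90], [78, 72, 60], [77, 69, 54], [75, 68, 56], [71, 69, 65], [99, 101, 101], [145, 149, 151], [171, 175, 177]]]
```

View pics/t4.png

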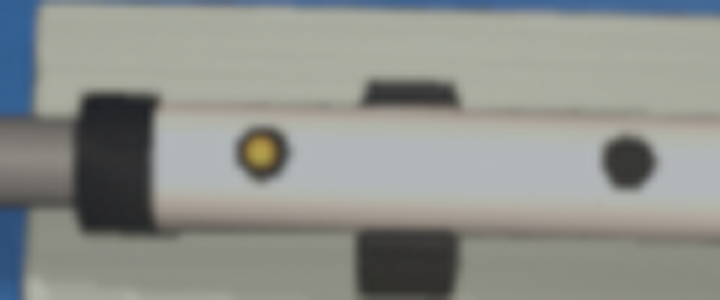

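Brass now shows in the next hole at crop (261,152), centred. A short tug will confirm that it's locked.

Call:
apply_moves([
  [[0,-2,0,0],[0,-2,0,0],[0,-2,0,0],[0,-2,0,0],[0,0,0,0],[0,0,0,0],[0,0,0,0],[0,0,0,0],[0,0,0,0],[0,0,0,0]],
])

```text
clock: 8.5
eef_pos: [0.6297, 0.0678, 0.0775]
tool_rot: [1.0, -0.007, 0.001, 0.008]
ft_force: [-1.6, -3.9, 2.9]
grip_width: 0.0283
```

Only 2.4 mm of the 8 mm command came through, which fits the play in the hole, so it's locked. Now release and lift.

Call:
apply_moves([
  [[0,0,0,0],[0,0,0,0],[0,0,0,0],[0,0,0,0],[0,0,0,0],[0,0,0,0],[0,0,0,0],[0,0,0,0],[0,0,0,0],[0,0,0,0]],
], hand=1)

```text
clock: 9.5
eef_pos: [0.6302, 0.0717, 0.0769]
tool_rot: [1.0, -0.006, 0.001, 0.005]
ft_force: [0.2, -0.5, -0.3]
grip_width: 0.0857
```

Call:
apply_moves([
  [[0,0,-10,0],[0,0,-15,0],[0,0,-20,0],[0,0,-20,0],[0,0,-20,0],[0,0,-20,0],[0,0,-15,0],[0,0,-5,0],[0,0,0,0],[0,0,0,0]],
])

```text
clock: 10.5
eef_pos: [0.6299, 0.0728, 0.212]
tool_rot: [1.0, -0.007, 0.002, 0.005]
ft_force: [0.8, 0.4, -0.5]
grip_width: 0.0853
```

```bash
python3 hole.py t5.png
python3 - <<'E'
from h import *
w=shot('wrist','w5.png'); t=shot('top'); p=t['color'][233].astype(int).sum(1); d=np.diff(p)
print('claw edges',[(k,int(d[k])) for k in (102,103,133,134,195,196)])
E
```

```text
10.55 [0.62977016 0.0727532  0.21175343] [-0.22764309  0.65269785 -0.51530241]
[[[140, 123, 74], [154, 137, 69], [153, 134, 66], [132, 112, 59], [92, 77, 51], [57, 54, 47], [52, 53, 52], [89, 92, 93], [143, 147, 149]], [[123, 114, 94], [120, 105, 65], [115, 97, 55], [95, 80, 51], [67, 60, 48], [52, 52, 49], [64, 66, 66], [113, 117, 118], [158, 163, 165]], [[137, 139, 136], [100, 97, 88], [77, 71, 58], [64, 59, 51], [57, 56, 53], [63, 64, 64], [95, 98, 99], [143, 146, 148], [168, 172, 174]]]
claw edges [(102, -52), (103, -72), (133, 50), (134, 55), (195, -79), (196, -88)]
```

View pics/t5.png

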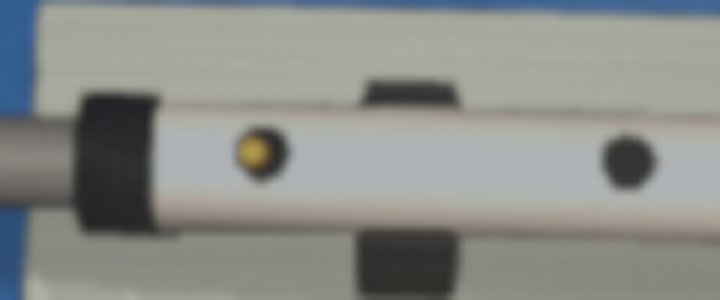

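View pics/w5.png

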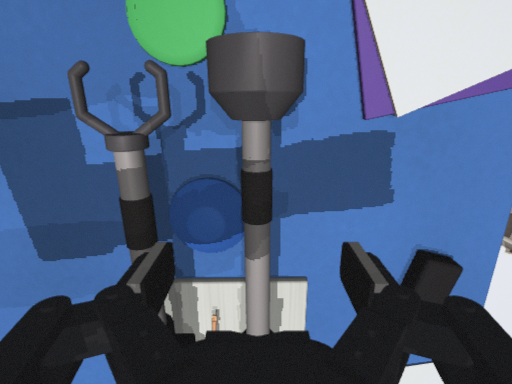

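The button stands against the outward edge of the next hole, at crop (253,151), so it's locked at about 0.103 m. The fingers are clear, and the claw pole's edges are at the same pixels as at the start.

```bash
python3 -c "
from h import *
print(workorder.job_done())"
```

```text
the job is handed in; nothing more can be done
None
```

I drew the cup pole's inner tube out about 43 mm by its rubber sleeve until the button came up in the next hole. Then I opened the gripper, lifted clear to about 0.21 m and handed the job in at about 10.6 s.

**Last checks**
- **Button:** the top camera shows brass in the hole 50 mm from the mouth. It sits against the hole's outward edge, so I estimate the draw at about 0.103 m, within the 6 mm tolerance.
- **Lock:** when I tugged, the tube moved only 2.4 mm of the 8 mm commanded, which fits the 3 mm play. The pull at the end of the tug was only about 4 N, no higher than the sliding force, so force alone did not prove the lock. The button's height could only be judged from above.
- **Claw pole:** its edges are at the same pixels in the top view as at the start.
- **Gripper:** it is open and clear of everything, with the wrist force near zero.

No check failed.

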